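# Unlatch and swing aside the block heater's cover

## Task

Open the cover of the black block heater so that tubes can be loaded: lift the paddle handle gently until you feel it come up against its stop, which withdraws the pawl under the cover, and with the paddle still held up swing the cover aside to the left, by at least 75 degrees. Do not force the latch, neither up against its stop nor sideways while it is still caught, and do not fling the cover. Then let the paddle drop back down, let go, and leave everything else on the bench where it stands.

Things in the scene. Friction and masses are not known exactly. Their poses are not given: they have to be found in the camera images.
- case: Black block heater, fixed to the bench: 190 (x) x 150 (y) x 106 tall; origin at the centre of its underside, front towards its own -x. On it lies an aluminium cover plate 188 x 154 x 12 (top 120 above the bench) that swings level about an upright pin near the back. A black paddle handle lies along x over the middle of the cover and overhangs the front edge.
- cover_hinge (a point): Point on the upright hinge axis of the cover, 70 behind the case's origin (x = +70, y = 0), 136 above the bench.
- cover (a joint): Swing of the cover, rad: 0 shut, grows as it swings clockwise seen from above (paddle end goes to the case's +y side), end at 1.7. The hinge is stiff (about 0.15 N m) and stays where it is left.
- paddle_pivot (a point): Middle of the paddle's pivot, a level pin along y, 100 from the cover's hinge axis towards the front, 136 above the bench, between two small steel cheeks that rise to 149; it swings with the cover.
- paddle_grip (a point): Middle of the paddle's grip, 95 from its pivot, 195 from the cover's hinge axis, 136 above the bench when down, 30 in front of the case; moves with the paddle. The grip is a bar 34 wide (case's y) and 12 thick, from 26 inward to 17 outward of this point, free air below. Parallel fingers can pinch its 34 width from above; the paddle then turns between the pads as it rises.
- paddle (a joint): Tilt of the paddle, rad: 0 down (level), grows as its front end is lifted. A spring presses it down: about 2 N at the grip when down, rising to 5 N (a pinch adds some friction); let go, it springs back to 0. The hidden pawl comes clear somewhere between 0.1 and 0.4 rad and the paddle meets a hard stop only 0.03 to 0.06 rad later; both differ from unit to unit, cannot be seen and must be felt.
- striker: Foot of the hidden keeper, inside the front of the case; its origin does not tell the keeper's height. The keeper also holds the paddle's stop, which ends when the cover has swung 0.2 rad; beyond it the paddle is free up to 0.65 rad. The keeper must never carry over 40 N: about 20 N upwards at the grip beyond the spring, or about 28 N sideways.
- beaker: Bystander, to be left alone: glass beaker, 68 across, 85 tall; origin at the centre of its underside.
- reagent: Bystander, to be left alone: brown bottle, 64 across, 160 tall; origin at the centre of its underside.
- dish: Bystander, to be left alone: flat round glass dish, 84 across, 16 tall, near the front of the heater, below the paddle's path; origin at the centre of its underside.
- jar: Bystander, to be left alone: small white jar, 54 across, 65 tall, beside the heater's right side (its -y side); origin at the centre of its underside.
- rack: Bystander, to be left alone: white tube rack 70 x 190 x 60; origin at the centre of its underside.
- stoppers: Bystander, to be left alone: low grey open box 110 x 90 x 40; origin at the centre of its underside.
- spatula: Bystander, to be left alone: spatula 170 long; origin at the centre of its underside.

How it is judged:
By the outcome, as a careful person would: the job done as asked, in the order asked, and still so for the second after the job is handed in, with the robot touching nothing.
It also fails if it takes over 61 s, if anything falls off the work surface, if the arm or the gripper's body presses on something with over 40 N, if the wrist force passes 120 N, or if a joint passes its speed limit or range.

## Robot

A 6-joint arm with a two-finger parallel gripper is mounted at the origin on the work surface. World frame = base frame: x ahead of the robot, y to its left, z up, the work surface at z = 0. Lengths are in mm, angles in rad, forces in N, time in s.
With the tool pointing down it reaches from about 300 to 850 mm from the base axis. Payload 5.4 kg.
Tool frame: the origin (TCP) lies between the finger pads; the fingertips stand robot.nose_length ahead of it and the grasp point (between the pads) is the TCP (robot.nose_length is the distance from the TCP to the fingertips, in mm); y points along the fingers, x is the direction in which the jaws open and shut, and the axes are right-handed (so a half turn about y gives the same grasp; the last joint's range is limited). The gripper opens to 85 mm and grips with 20 to 120 N. Pads are 22 mm wide; open, the fingers measure 114 mm over their backs; the gripper's body (76 mm by 85 mm) begins 54 mm behind the grasp point. The pads swing forward as they close: fully open they stand 13 mm farther back than shut.
Start: joints at [0.924, 0.158, 1.597, -0, 1.386, -0.21], TCP at [243.256, 520.992, 250.299] pointing down, gripper open.
Joint ranges: [-2.91, 2.91], [-0.94, 2.29], [0.18, 2.7], [-1.29, 4.43], [0.17, 2.64], [-3, 3]. Speed limits (rad/s): [2.57, 2.57, 3.14, 3.14, 3.14, 3.14].

## Interface

Orientations are given as a 3x3 rotation matrix whose columns are the frame's x, y, z axes.
In Python, from workcell import robot gives the robot as it stands.
- The arm moves only by the tool send_rows, never from a script. Its argument "steps" is text: rows parted by semicolons, each of 5 numbers parted by spaces: the shift along the world's x, y, z scaled (see below), then the turn about the world's z scaled (see below), then the opening, from 0 (shut) to 1 (fully open). In form: tx ty tz roll grip; .... A call has 1 to 12 rows; each row is the pose to reach, as a shift and turn from the pose measured when the call began; what a row does not reach only later rows make up. The controller multiplies each number of a shift by 0.2 m and each number of a turn by pi/2 rad. A row lasts 1/8 s, in which the tool goes at most 62.5 mm and 10.7 degrees, less where a joint would pass 70% of its speed; a pose out of reach is approached as far as the arm can. A call with a number of a shift or a turn outside -1 to 1 is refused whole. A call with a gripper value outside its range is refused whole. The fingers move at their own pace and stop on an object; "grip_force" is the grip in N (left out, the last holds). Time passes only in rows, so rows that repeat a pose let the fingers close. It gives the time, the measured TCP pose, the force and the opening at its end, in the units of the state.
- robot.get_state(): the state, without advancing time (a new reading comes with each control period).
- robot.snapshot(name): name is "scene" or "side" or "wrist"; returns the picture (384x512x3 uint8, blue, green, red); there is no depth.
- robot.calibration(name): a dict with "fovy" (degrees; the focal length in pixels is half the picture's height over the tangent of half this angle, whatever the lens; pixels are square), "cx", "cy" (the principal point, pixels), "R" (3x3) and "t" (3): a world point X has camera coordinates R X + t. Camera axes: x right, y down, z forward; pixel columns grow to the right and rows downward; lengths in mm; the calibration is good to about 2 mm. The wrist camera is an equidistant fisheye: a pixel r from the principal point sees the ray r / f radians off the axis. A picture is of the moment at which its call begins: read the wrist's pose just before it. calibration takes no time and is no camera call; for the wrist camera it gives the pose at the moment of the call.
- robot.job_done(): hands the job in, once; it reports no verdict.
The state is a dict: "clock": time; "joints": joint angles; "qd": joint speeds; "joint_torque": joint torques, N m; "ee_pos": TCP position; "tool_rot": TCP orientation; "contact_force": force on the tool from outside, world axes, zero at the start; "torque": the same for the moment, N m; "opening": finger opening in mm.
Only numpy, scipy, OpenCV 4.12 (cv2) and the standard library are available. Lean on these libraries where they do the work, as an engineer would, in place of code of your own. Each camera call takes 0.05 s, during which the arm holds its last target.

## Working session

There is one attempt and no reset: what is moved stays moved. The work goes in short steps, Python scripts to look and compute and a tool call to move; the robot and the scene stay as the last step left them, time stands still between calls to the robot, and variables do not carry over. Pictures are saved under pics/ and viewed, and the job is handed in when it is done.

Besides the shell and the picture viewer there is one more tool, called after "Call:" as name(argument=value, ...) on one line, values as JSON. send_rows: Moves the arm, as the interface text tells. Shifts and turns lie within -1 to 1; 1 stands for 0.2 m of shift or pi/2 rad of turn. Its arguments: {"type":"object","properties":{"steps":{"type":"string"},"grip_force":{"type":"number"}},"required":["steps"]}

```bash
ls; mkdir -p pics; python3 - <<'E'
from workcell import robot
import cv2
for n in ("scene","side","wrist"):
    c=robot.calibration(n); print(n,c)
    cv2.imwrite(f"pics/{n}0.png",robot.snapshot(n))
s=robot.get_state(); print(s, robot.nose_length)
E
```

```text
pics
scene {'fovy': 51.14717585087303, 'cx': 249.40845726447796, 'cy': 190.2140788260656, 'R': array([[ 0.47845726,  0.87807998, -0.00736159],
       [ 0.73478331, -0.40493845, -0.54416756],
       [-0.48080363,  0.25495175, -0.83894426]]), 't': array([-198.19044144, -343.61291374, 1520.16398216])}
side {'fovy': 45.68492707211473, 'cx': 256.067015919201, 'cy': 197.01469949685736, 'R': array([[ 0.9043893 , -0.42668934, -0.00402525],
       [-0.21031962, -0.43753544, -0.87425877],
       [ 0.37127571,  0.79151687, -0.48544351]]), 't': array([-491.53702204,  194.42885863, 1169.52684577])}
wrist {'fovy': 65.70646984690485, 'cx': 258.37543192323324, 'cy': 188.11600631433876, 'R': array([[ 0.42422707,  0.90555517, -0.001105  ],
       [ 0.85786159, -0.40149258,  0.32074476],
       [ 0.29000843, -0.13701655, -0.94716502]]), 't': array([-573.91036459,  -39.65703658,  380.13151659])}
{'clock': 0.15, 'joints': array([ 9.23927171e-01,  1.58945660e-01,  1.59797187e+00,  6.49543723e-06,
        1.38620944e+00, -2.10092231e-01]), 'qd': array([ 0.00162171, -0.00179709, -0.00388414,  0.00147297, -0.00045441,
        0.00038135]), 'joint_torque': array([-1.33842022e-04, -3.96377742e+01, -3.31783712e+01, -2.27396681e-04,
        5.46882555e-03,  1.48002459e-05]), 'ee_pos': array([242.97203471, 520.64380376, 249.50534271]), 'tool_rot': array([[ 4.23021563e-01, -9.29810521e-04, -9.06119138e-01],
       [ 9.06118375e-01, -1.22049290e-03,  4.23022459e-01],
       [-1.49924270e-03, -9.99998823e-01,  3.26223586e-04]]), 'contact_force': array([-0.27872363,  0.61980439,  0.75395151]), 'torque': array([ 0.0211966 , -0.03258156,  0.00768456]), 'opening': 85.25891815565748} 19.0
```

View pics/scene0.png

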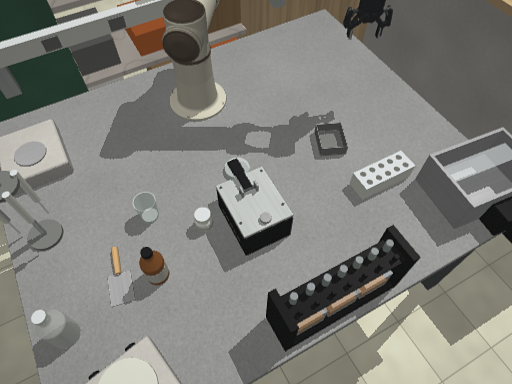

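View pics/side0.png

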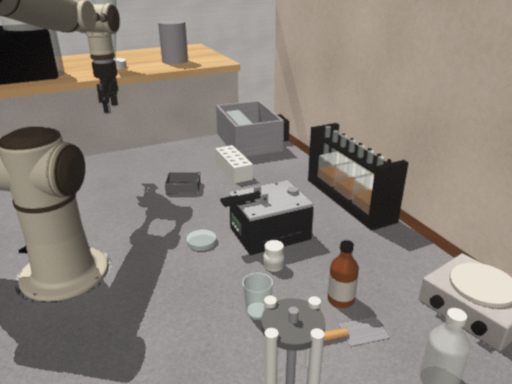

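View pics/wrist0.png

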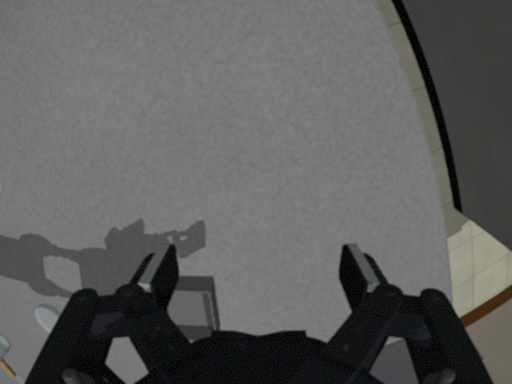

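The scene view shows the heater at about (255,210), with the paddle pointing towards the robot (up-left) at about (240,175). I'll enlarge both views to read points.

```bash
python3 - <<'E'
import cv2
a=cv2.imread("pics/scene0.png")[145:255,185:305]; cv2.imwrite("pics/sc.png",cv2.resize(a,None,fx=5,fy=5,interpolation=cv2.INTER_CUBIC))
a=cv2.imread("pics/side0.png")[170:260,180:320]; cv2.imwrite("pics/sd.png",cv2.resize(a,None,fx=5,fy=5,interpolation=cv2.INTER_CUBIC))
E
```

```text
(no output)
```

View pics/sc.png

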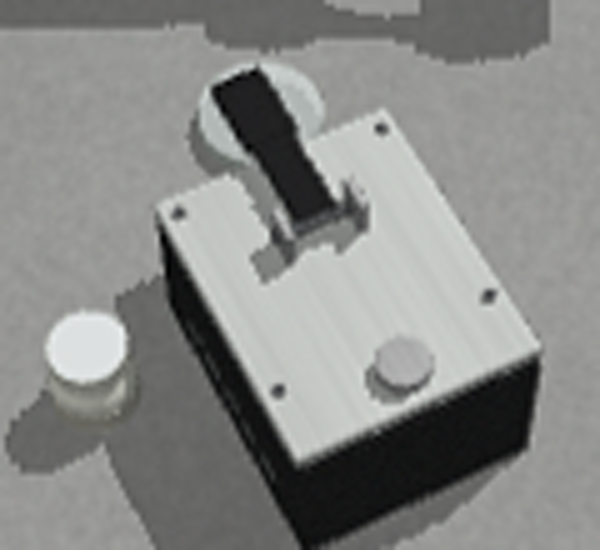

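View pics/sd.png

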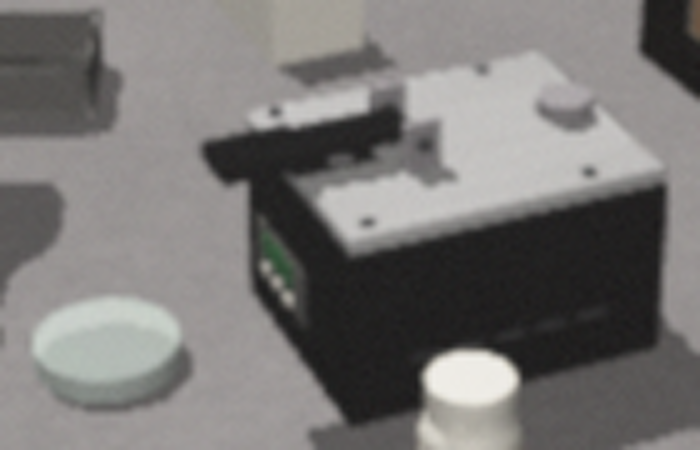

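```bash
cat > h.py <<'E'
import numpy as np
from workcell import robot
def onplane(n,uv,z,c=None):
    c=c or robot.calibration(n); f=192/np.tan(np.radians(c['fovy']/2))
    d=np.array([(uv[0]-c['cx'])/f,(uv[1]-c['cy'])/f,1.]); R=c['R']; o=-R.T@c['t']; d=R.T@d
    return o+d*(z-o[2])/d[2]
def proj(n,X):
    c=robot.calibration(n); f=192/np.tan(np.radians(c['fovy']/2)); p=c['R']@np.asarray(X,float)+c['t']
    return np.array([c['cx'],c['cy']])+f*p[:2]/p[2]
E
python3 - <<'E'
from h import *
S=lambda u,v,z:onplane("scene",(u/5+185-.4,v/5+145-.4),z)
D=lambda u,v,z:onplane("side",(u/5+180-.4,v/5+170-.4),z)
P={}
for nm,a,b in (("FL",(385,110),(250,115)),("FR",(158,208),(350,250)),("BR",(297,465),(665,175)),("BL",(540,350),(535,52))):
    p,q=S(*a,120),D(*b,120); P[nm]=(p,q); print(nm,p.round(1),q.round(1))
for i in (0,1):
    F=(P["FL"][i]+P["FR"][i])/2;B=(P["BL"][i]+P["BR"][i])/2
    print(F,B,np.linalg.norm(F-B),np.linalg.norm(P["FL"][i]-P["FR"][i]),np.degrees(np.arctan2(*(B-F)[1::-1])))
    d=P["FL"][i]-P["FR"][i]; print(np.degrees(np.arctan2(-d[0],d[1])))
print("tip",S(212,92,142),S(262,68,142),"knob",S(405,355,132))
print("tip side",D(205,150,142),D(222,183,130))
print("dish",S(262,112,8),"jar",S(88,345,65))
E
```

```text
FL [467.9  13.2 120. ] [465.5   9.4 120. ]
FR [ 465.5 -136.4  120. ] [ 456.5 -146.7  120. ]
BR [ 649.5 -143.6  120. ] [ 641.7 -150.6  120. ]
BL [652.1   7.2 120. ] [648.8   8.7 120. ]
[466.69601599 -61.57003053 120.        ] [650.78487715 -68.20165709 120.        ] 184.2082714607238 149.64369529227437 -2.063133937500544
-0.8845483023205456
[461.03825725 -68.67234218 120.        ] [645.23535589 -70.98691626 120.        ] 184.2116402364501 156.40882789260795 -0.7199263622370179
-3.3046472294905556
tip [421.22550623 -77.59770788 142.        ] [419.7231632 -43.6508573 142.       ] knob [624.62541907 -63.30393747 132.        ]
tip side [414.314671  -54.2263575 142.       ] [416.76264214 -71.20997513 130.        ]
dish [358.99729365 -16.91341348   8.        ] jar [ 497.50584398 -202.26729418   65.        ]
```

Call:
send_rows(steps="0.05 -0.2 0 0.04 1; 0.1 -0.45 0 0.08 1; 0.15 -0.7 0 0.1 1; 0.2 -0.95 0 0.13 1; 0.2 -1 0 0.13 1")

```text
clock: 0.78
ee_pos: [283.2, 318.7, 249.2]
tool_rot: [[0.233, -0.001, -0.972], [0.972, -0.002, 0.233], [-0.002, -1.0, 0.0]]
contact_force: [0.5, -0.7, -0.7]
opening: 85.4
```

Call:
send_rows(steps="0.1 -0.25 0 0.04 1; 0.2 -0.5 0 0.08 1; 0.3 -0.75 0 0.1 1; 0.35 -0.95 0 0.13 1; 0.38 -1 0 0.13 1")

```text
clock: 1.4
ee_pos: [359.8, 117.5, 249.3]
tool_rot: [[0.035, -0.0, -0.999], [0.999, -0.002, 0.035], [-0.002, -1.0, -0.0]]
contact_force: [0.9, 0.5, 0.7]
opening: 85.2
```

```bash
python3 - <<'E'
from workcell import robot
s=robot.get_state(); print(s['clock'],s['ee_pos'],s['tool_rot'][:,0],s['joints'],s['contact_force'])
E
```

```text
1.4 [359.79312522 117.50568137 249.28095167] [ 0.0346987   0.99939653 -0.00160751] [-5.37912777e-03 -3.95291413e-01  2.10334254e+00 -1.62370433e-03
  1.43353382e+00 -1.54124762e+00] [0.92580957 0.45256311 0.65183052]
```

Call:
send_rows(steps="0.08 -0.2 0 0 1; 0.16 -0.45 0 0 1; 0.25 -0.7 0 0 1; 0.28 -0.88 0 0 1; 0.28 -0.9 0 0 1;0.28 -0.9 0 0 1")

```text
clock: 2.15
ee_pos: [415.9, -61.4, 249.1]
tool_rot: [[0.034, -0.0, -0.999], [0.999, -0.001, 0.034], [-0.001, -1.0, 0.0]]
contact_force: [0.2, 0.2, -0.9]
opening: 85.6
```

```bash
python3 - <<'E'
from workcell import robot
import cv2, pickle
s=robot.get_state(); c=robot.calibration("wrist"); im=robot.snapshot("wrist")
pickle.dump((s,c),open("w1.pkl","wb"))
cv2.imwrite("pics/w1.png",im); cv2.imwrite("pics/w1b.png",cv2.resize(im,(800,600),interpolation=cv2.INTER_CUBIC))
print(s['clock'],s['ee_pos'],s['tool_rot'][:,0],s['joints'],s['contact_force'])
E
```

```text
2.15 [415.91602241 -61.36357287 249.05678913] [ 3.42948180e-02  9.99411592e-01 -5.79004675e-04] [-4.35196104e-01 -2.63452033e-01  2.00445069e+00 -7.02918726e-04
  1.40074483e+00 -1.97157175e+00] [ 0.18051286  0.23169975 -0.94215964]
```

View pics/w1b.png

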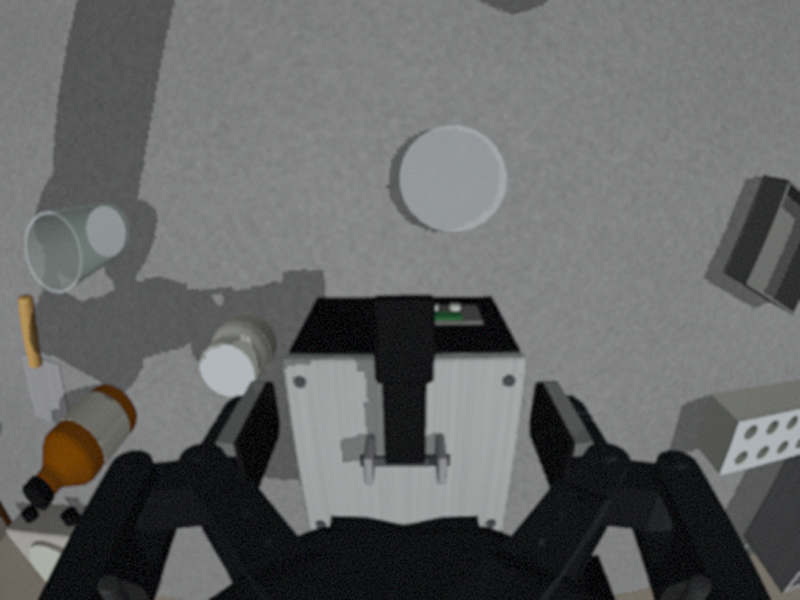

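The wrist view shows the heater square on. Paddle tip corners are at (375,297) and (434,297), and the cover's front corners at (287,357) and (524,357), in the 800x600 picture. I'll turn these into positions.

```bash
cat >> h.py <<'E'
def wr(uv,z,c):
    f=192/np.tan(np.radians(c['fovy']/2)); d=np.array([uv[0]-c['cx'],uv[1]-c['cy']]); r=np.hypot(*d); th=r/f
    v=np.array([*(np.sin(th)*d/r),np.cos(th)]); R=c['R']; o=-R.T@c['t']; v=R.T@v
    return o+v*(z-o[2])/v[2]
E
python3 - <<'E'
from h import *
import pickle
s,c=pickle.load(open("w1.pkl","rb"))
k=1.5625
for n,u,v,z in (("tipR",375,297,142),("tipL",434,297,142),("FR",287,357,120),("FL",524,357,120),("sFR",300,381,120),("sFL",508,380,120),("sBR",322,524,120),("sBL",490,522,120),("chR",369,440,149),("chL",441,440,149),("pivR",375,458,136),("pivL",440,458,136),("dish",452,178,16)):
    print(n,wr(((u+.5)/k-.5,(v+.5)/k-.5),z,c).round(1))
E
```

```text
tipR [411.2 -76.4 142. ]
tipL [412.3 -45.5 142. ]
FR [ 456. -135.  120.]
FL [461.3  11.3 120. ]
sFR [ 473.  -128.9  120. ]
sFL [477.   2. 120.]
sBR [ 603.2 -131.5  120. ]
sBL [605.8  -1.6 120. ]
chR [497.8 -84.9 149. ]
chL [499.4 -42.5 149. ]
pivR [522.2 -83.7 136. ]
pivL [523.8 -42.1 136. ]
dish [360.7 -22.6  16. ]
```

Call:
send_rows(steps="0.08 0 -0.1 0 0.8; 0.08 0 -0.25 0 0.8; 0.08 0 -0.4 0 0.8; 0.08 0 -0.5 0 0.8; 0.08 0 -0.55 0 0.8; 0.08 0 -0.57 0 0.8; 0.08 0 -0.57 0 0.8; 0.08 0 -0.57 0 0.8")

```text
clock: 3.2
ee_pos: [432.4, -61.3, 135.9]
tool_rot: [[0.034, 0.001, -0.999], [0.999, -0.001, 0.034], [-0.001, -1.0, -0.001]]
contact_force: [-0.6, 0.0, -0.4]
opening: 68.4
```

```bash
python3 - <<'E'
from workcell import robot
import cv2, pickle
for n,(a,b,c,d) in (("scene",(145,255,185,305)),("side",(140,260,180,320))):
    im=robot.snapshot(n); cv2.imwrite(f"pics/{n}2.png",cv2.resize(im[a:b,c:d],None,fx=5,fy=5,interpolation=cv2.INTER_CUBIC))
im=robot.snapshot("wrist");cv2.imwrite("pics/w2.png",cv2.resize(im,(800,600),interpolation=cv2.INTER_CUBIC))
E
```

```text
(no output)
```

View pics/side2.png

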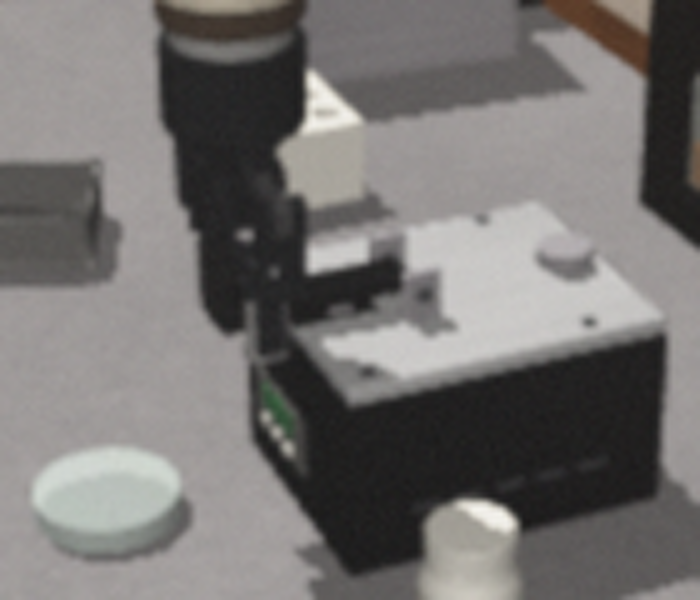

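View pics/w2.png

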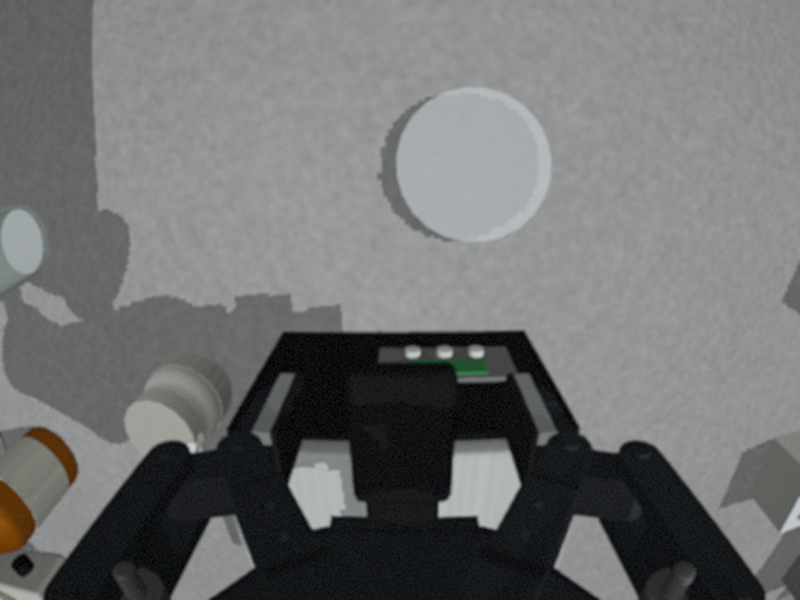

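Both pads straddle the grip, with the paddle at columns 350-450 between fingers at 290 and 525. I'll close gently.

Call:
send_rows(steps="0 0 0 0 0.65; 0 0 0 0 0.55; 0 0 0 0 0.45; 0 0 0 0 0.4", grip_force=25)

```text
clock: 3.85
ee_pos: [432.1, -61.4, 135.6]
tool_rot: [[0.034, 0.001, -0.999], [0.999, -0.001, 0.034], [-0.001, -1.0, -0.001]]
contact_force: [-0.4, -0.5, 0.6]
opening: 34.6
```

Call:
send_rows(steps="0 0 0 0 0.35; 0 0 0 0 0.3; 0 0 0 0 0.25; 0 0 0 0 0.25")

```text
clock: 4.35
ee_pos: [432.1, -61.4, 135.6]
tool_rot: [[0.034, 0.001, -0.999], [0.999, -0.001, 0.034], [-0.001, -1.0, -0.001]]
contact_force: [-1.2, -0.1, 1.3]
opening: 33.8
```

Call:
send_rows(steps="0 0 0.01 0 0.25; 0 0 0.02 0 0.25; 0 0 0.03 0 0.25; 0.002 0 0.04 0 0.25; 0.002 0 0.05 0 0.25; 0.002 0 0.05 0 0.25")

```text
clock: 5.1
ee_pos: [432.5, -61.3, 145.7]
tool_rot: [[0.034, 0.0, -0.999], [0.999, -0.001, 0.034], [-0.001, -1.0, -0.0]]
contact_force: [3.0, -0.7, -5.4]
opening: 33.3
```

Call:
send_rows(steps="0.001 0 0.007 0 0.25; 0.001 0 0.007 0 0.25")

```text
clock: 5.35
ee_pos: [432.5, -61.3, 147.1]
tool_rot: [[0.034, 0.0, -0.999], [0.999, -0.001, 0.034], [-0.001, -1.0, -0.0]]
contact_force: [2.3, -0.6, -6.5]
opening: 33.5
```

Call:
send_rows(steps="0.001 0 0.007 0 0.25; 0.001 0 0.007 0 0.25")

```text
clock: 5.6
ee_pos: [432.7, -61.3, 148.5]
tool_rot: [[0.034, -0.0, -0.999], [0.999, -0.001, 0.034], [-0.001, -1.0, -0.0]]
contact_force: [2.1, -0.6, -5.9]
opening: 33.3
```

Call:
send_rows(steps="0.001 0 0.007 0 0.25; 0.001 0 0.007 0 0.25")

```text
clock: 5.85
ee_pos: [432.9, -61.3, 150.0]
tool_rot: [[0.034, -0.0, -0.999], [0.999, -0.001, 0.034], [-0.001, -1.0, 0.0]]
contact_force: [2.9, -0.9, -6.7]
opening: 33.4
```

Call:
send_rows(steps="0.002 0 0.007 0 0.25; 0.002 0 0.007 0 0.25")

```text
clock: 6.1
ee_pos: [433.1, -61.2, 151.4]
tool_rot: [[0.034, -0.001, -0.999], [0.999, -0.001, 0.034], [-0.001, -1.0, 0.001]]
contact_force: [2.1, 0.3, -6.7]
opening: 33.5
```

Call:
send_rows(steps="0.002 0 0.007 0 0.25; 0.002 0 0.007 0 0.25")

```text
clock: 6.35
ee_pos: [433.3, -61.2, 152.7]
tool_rot: [[0.033, -0.001, -0.999], [0.999, -0.001, 0.033], [-0.001, -1.0, 0.001]]
contact_force: [1.3, -1.3, -7.7]
opening: 33.7
```

Call:
send_rows(steps="0.002 0 0.006 0 0.25; 0.002 0 0.006 0 0.25")

```text
clock: 6.6
ee_pos: [433.6, -61.1, 153.9]
tool_rot: [[0.033, -0.002, -0.999], [0.999, -0.001, 0.033], [-0.001, -1.0, 0.002]]
contact_force: [1.2, -0.1, -6.7]
opening: 33.4
```

```bash
python3 - <<'E'
from workcell import robot
s=robot.get_state(); print(s['clock'],s['ee_pos'],s['contact_force'],s['torque'])
E
```

```text
6.6 [433.57146364 -61.13281803 153.85927235] [ 1.17659544 -0.11813865 -6.65940256] [-0.05901372  0.07067484  0.02755323]
```

Call:
send_rows(steps="0.002 0 0.006 0 0.25; 0.002 0 0.006 0 0.25")

```text
clock: 6.85
ee_pos: [433.8, -61.1, 155.1]
tool_rot: [[0.033, -0.002, -0.999], [0.999, -0.001, 0.033], [-0.001, -1.0, 0.002]]
contact_force: [1.0, -0.4, -6.0]
opening: 33.4
```

Call:
send_rows(steps="0.001 0 0.006 0 0.25; 0.001 0 0.006 0 0.25")

```text
clock: 7.1
ee_pos: [434.0, -61.1, 156.3]
tool_rot: [[0.033, -0.002, -0.999], [0.999, -0.001, 0.033], [-0.001, -1.0, 0.002]]
contact_force: [1.6, -0.4, -6.5]
opening: 32.8
```

Call:
send_rows(steps="0.001 0 0.006 0 0.25; 0.001 0 0.006 0 0.25")

```text
clock: 7.35
ee_pos: [434.3, -61.1, 157.6]
tool_rot: [[0.033, -0.002, -0.999], [0.999, -0.001, 0.033], [-0.001, -1.0, 0.002]]
contact_force: [0.6, -1.1, -6.5]
opening: 33.5
```

Call:
send_rows(steps="0.002 0 0.006 0 0.25; 0.002 0 0.006 0 0.25")

```text
clock: 7.6
ee_pos: [434.6, -61.1, 158.9]
tool_rot: [[0.033, -0.002, -0.999], [0.999, -0.001, 0.033], [-0.001, -1.0, 0.002]]
contact_force: [1.5, -1.1, -7.0]
opening: 33.1
```

Call:
send_rows(steps="0.002 0 0.006 0 0.25; 0.002 0 0.006 0 0.25")

```text
clock: 7.85
ee_pos: [434.9, -61.0, 160.1]
tool_rot: [[0.033, -0.003, -0.999], [0.999, -0.001, 0.033], [-0.001, -1.0, 0.003]]
contact_force: [1.0, -0.1, -7.9]
opening: 33.7
```

Call:
send_rows(steps="0.002 0 0.006 0 0.25; 0.002 0 0.006 0 0.25")

```text
clock: 8.1
ee_pos: [435.3, -61.0, 161.3]
tool_rot: [[0.033, -0.003, -0.999], [0.999, -0.001, 0.033], [-0.001, -1.0, 0.003]]
contact_force: [0.5, -0.3, -7.3]
opening: 33.6
```

```bash
python3 - <<'E'
from workcell import robot
import cv2
im=robot.snapshot("side"); cv2.imwrite("pics/side3.png",cv2.resize(im[140:260,180:320],None,fx=5,fy=5,interpolation=cv2.INTER_CUBIC))
s=robot.get_state(); print(s['clock'],s['ee_pos'],s['contact_force'],s['torque'])
E
```

```text
8.15 [435.25852414 -61.00399152 161.29647418] [-0.22080057 -0.79778467 -6.77409538] [-0.10605749  0.18489379 -0.03192593]
```

View pics/side3.png

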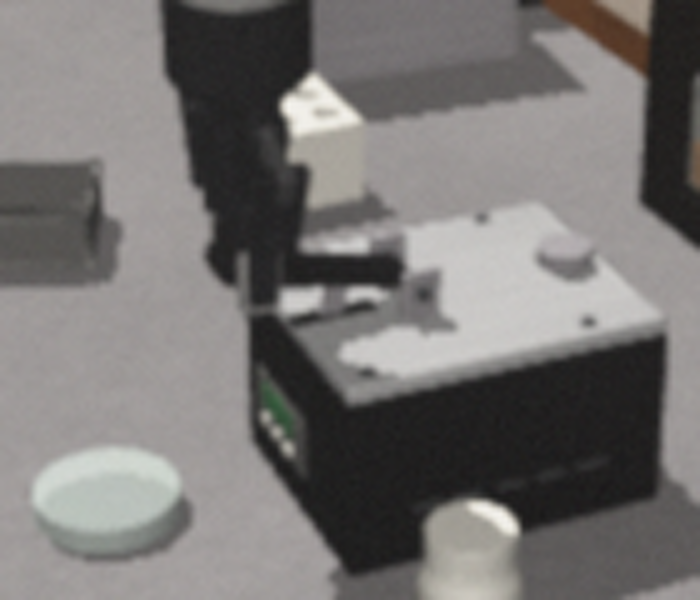

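The side view shows the paddle rising with the pads, its bar now near row 268 with clear light under it. I'll keep feeling for the stop.

Call:
send_rows(steps="0.002 0 0.006 0 0.25; 0.002 0 0.006 0 0.25")

```text
clock: 8.4
ee_pos: [435.6, -61.0, 162.5]
tool_rot: [[0.033, -0.003, -0.999], [0.999, -0.001, 0.033], [-0.001, -1.0, 0.003]]
contact_force: [0.1, -0.8, -6.6]
opening: 33.3
```

Call:
send_rows(steps="0.002 0 0.006 0 0.25; 0.002 0 0.006 0 0.25")

```text
clock: 8.65
ee_pos: [435.9, -61.0, 163.5]
tool_rot: [[0.033, -0.003, -0.999], [0.999, -0.0, 0.033], [-0.001, -1.0, 0.003]]
contact_force: [1.0, -0.7, -9.4]
opening: 33.1
```

Call:
send_rows(steps="0.002 0 0.006 0 0.25; 0.002 0 0.006 0 0.25")

```text
clock: 8.9
ee_pos: [436.0, -60.9, 164.0]
tool_rot: [[0.033, -0.004, -0.999], [0.999, -0.0, 0.033], [-0.0, -1.0, 0.004]]
contact_force: [3.6, -2.4, -15.7]
opening: 33.3
```

The stop is felt at z≈163.5-164: about 9 N above the steady 6.7 N, with the TCP lagging its target. I'll hold here and compute the swing table.

```bash
cat > sw.py <<'E'
import numpy as np,sys
from workcell import robot
def table(H,inc,n):
    s=robot.get_state(); p=s['ee_pos'][:2]; v=p-H
    print("clock",s['clock'],"ee",s['ee_pos'].round(1),"F",s['contact_force'].round(1),"r",np.hypot(*v).round(1),"ang",np.degrees(np.arctan2(v[1],-v[0])).round(2),"yaw",np.degrees(np.arctan2(s['tool_rot'][1,0],s['tool_rot'][0,0])).round(2))
    for a in np.cumsum(np.broadcast_to(inc,n)):
        t=np.radians(a); w=np.array([v[0]*np.cos(t)+v[1]*np.sin(t),-v[0]*np.sin(t)+v[1]*np.cos(t)])
        print(a,((w-v)/200).round(4),round(-a/90,4))
E
python3 -c "
from sw import *
table(np.array([626,-66.]),1,5)"
```

```text
clock 8.9 ee [436.  -60.9 164. ] F [  3.6  -2.4 -15.7] r 190.0 ang 1.54 yaw 88.08
1 [0.0006 0.0166] -0.0111
2 [0.0015 0.0331] -0.0222
3 [0.0026 0.0497] -0.0333
4 [0.0041 0.0662] -0.0444
5 [0.0058 0.0827] -0.0556
```

Call:
send_rows(steps="0 0.005 0 -0.003 0.25; 0 0.005 0 -0.003 0.25")

```text
clock: 9.15
ee_pos: [436.1, -60.0, 164.0]
tool_rot: [[0.038, -0.004, -0.999], [0.999, -0.001, 0.038], [-0.001, -1.0, 0.004]]
contact_force: [2.0, -4.3, -13.5]
opening: 33.3
```

Call:
send_rows(steps="0 0.006 0.001 -0.004 0.25; 0 0.006 0.001 -0.004 0.25")

```text
clock: 9.4
ee_pos: [436.1, -58.7, 164.2]
tool_rot: [[0.045, -0.003, -0.999], [0.999, -0.0, 0.045], [-0.0, -1.0, 0.003]]
contact_force: [3.0, -1.1, -13.2]
opening: 33.2
```

Call:
send_rows(steps="0.0003 0.008 0 -0.0055 0.25; 0.0006 0.0166 0 -0.011 0.25; 0.0006 0.0166 0 -0.011 0.25")

```text
clock: 9.78
ee_pos: [436.3, -54.9, 164.2]
tool_rot: [[0.063, -0.003, -0.998], [0.998, 0.001, 0.063], [0.001, -1.0, 0.003]]
contact_force: [2.7, -0.9, -14.3]
opening: 33.6
```

Call:
send_rows(steps="0.0003 0.008 0 -0.0055 0.25; 0.0006 0.0166 0 -0.011 0.25; 0.001 0.025 0 -0.0165 0.25; 0.0015 0.033 0 -0.022 0.25")

```text
clock: 10.28
ee_pos: [436.8, -48.7, 164.3]
tool_rot: [[0.098, -0.003, -0.995], [0.995, -0.0, 0.098], [-0.0, -1.0, 0.003]]
contact_force: [3.8, -4.5, -14.7]
opening: 33.5
```

```bash
python3 -c "
from sw import *
table(np.array([626,-66.]),1.5,8)"
```

```text
clock 10.275 ee [436.8 -48.7 164.3] F [  3.8  -4.5 -14.7] r 189.9 ang 5.23 yaw 84.4
1.5 [0.0026 0.0247] -0.0167
3.0 [0.0058 0.0494] -0.0333
4.5 [0.0097 0.0739] -0.05
6.0 [0.0142 0.0984] -0.0667
7.5 [0.0194 0.1227] -0.0833
9.0 [0.0252 0.1469] -0.1
10.5 [0.0316 0.1709] -0.1167
12.0 [0.0387 0.1947] -0.1333
```

Swinging freely: sideways force is 4.5 N or less, and both angles have advanced 3.7°. Continuing along the arc.

Call:
send_rows(steps="0.0026 0.0247 -0.001 -0.0167 0.25; 0.0058 0.0494 -0.001 -0.0333 0.25; 0.0097 0.0739 -0.001 -0.05 0.25; 0.0142 0.0984 -0.001 -0.0667 0.25; 0.0142 0.0984 -0.001 -0.0667 0.25")

```text
clock: 10.9
ee_pos: [440.1, -28.7, 164.9]
tool_rot: [[0.201, -0.002, -0.98], [0.98, 0.0, 0.201], [0.0, -1.0, 0.002]]
contact_force: [2.2, -0.7, -8.0]
opening: 33.6
```

```bash
python3 -c "
from sw import *
table(np.array([626,-66.]),1.5,10)"
```

```text
clock 10.9 ee [440.1 -28.7 164.9] F [ 2.2 -0.7 -8. ] r 189.6 ang 11.35 yaw 78.42
1.5 [0.0052 0.0243] -0.0167
3.0 [0.011  0.0484] -0.0333
4.5 [0.0175 0.0724] -0.05
6.0 [0.0246 0.0961] -0.0667
7.5 [0.0323 0.1197] -0.0833
9.0 [0.0406 0.1431] -0.1
10.5 [0.0496 0.1663] -0.1167
12.0 [0.0591 0.1892] -0.1333
13.5 [0.0692 0.2119] -0.15
15.0 [0.08   0.2342] -0.1667
```

Call:
send_rows(steps="0.0052 0.0243 0 -0.0167 0.25; 0.011 0.0484 0 -0.0333 0.25; 0.0175 0.0724 0 -0.05 0.25; 0.0246 0.0961 0 -0.0667 0.25; 0.0323 0.1197 0 -0.0833 0.25; 0.0406 0.1431 0 -0.1 0.25; 0.0496 0.1663 0 -0.1167 0.25; 0.0591 0.1892 0 -0.1333 0.25; 0.0692 0.2119 0 -0.15 0.25; 0.08 0.2342 0 -0.1667 0.25")

```text
clock: 12.15
ee_pos: [456.5, 18.2, 165.2]
tool_rot: [[0.449, -0.001, -0.894], [0.894, 0.0, 0.449], [0.0, -1.0, 0.001]]
contact_force: [2.6, -2.4, -7.8]
opening: 33.6
```

```bash
python3 -c "
from sw import *
table(np.array([626,-66.]),1.8,12)"
```

```text
clock 12.15 ee [456.5  18.2 165.2] F [ 2.6 -2.4 -7.8] r 189.2 ang 26.42 yaw 63.33
1.8 [0.0136 0.0264] -0.02
3.6 [0.0281 0.0524] -0.04
5.4 [0.0434 0.0779] -0.06
7.2 [0.0594 0.1029] -0.08
9.0 [0.0763 0.1274] -0.1
10.8 [0.0939 0.1513] -0.12
12.600000000000001 [0.1122 0.1747] -0.14
14.400000000000002 [0.1313 0.1975] -0.16
16.200000000000003 [0.1511 0.2197] -0.18
18.000000000000004 [0.1716 0.2412] -0.2
19.800000000000004 [0.1927 0.2621] -0.22
21.600000000000005 [0.2145 0.2823] -0.24
```

Call:
send_rows(steps="0.0136 0.0264 0 -0.02 0.25; 0.028 0.0524 0 -0.04 0.25; 0.0434 0.0779 0 -0.06 0.25; 0.0594 0.1029 0 -0.08 0.25; 0.0763 0.1274 0 -0.1 0.25; 0.0939 0.1513 0 -0.12 0.25; 0.1122 0.1747 0 -0.14 0.25; 0.1313 0.1975 0 -0.16 0.25; 0.1511 0.2197 0 -0.18 0.25; 0.1716 0.2412 0 -0.2 0.25; 0.1927 0.2621 0 -0.22 0.25; 0.2145 0.2823 0 -0.24 0.25")

```text
clock: 13.65
ee_pos: [499.9, 74.6, 165.2]
tool_rot: [[0.747, -0.0, -0.665], [0.665, -0.0, 0.747], [-0.0, -1.0, -0.0]]
contact_force: [3.3, -4.3, -8.6]
opening: 33.4
```

```bash
python3 -c "
from sw import *
table(np.array([626,-66.]),1.8,12)
import cv2
im=robot.snapshot('scene'); cv2.imwrite('pics/sc4.png',cv2.resize(im[100:270,170:370],None,fx=4,fy=4,interpolation=cv2.INTER_CUBIC)[:600])"
```

```text
clock 13.65 ee [499.9  74.6 165.2] F [ 3.3 -4.3 -8.6] r 188.9 ang 48.11 yaw 41.66
1.8 [0.0224 0.0195] -0.02
3.6 [0.0454 0.0382] -0.04
5.4 [0.069  0.0562] -0.06
7.2 [0.0931 0.0735] -0.08
9.0 [0.1177 0.09  ] -0.1
10.8 [0.1429 0.1057] -0.12
12.600000000000001 [0.1685 0.1206] -0.14
14.400000000000002 [0.1946 0.1347] -0.16
16.200000000000003 [0.2212 0.148 ] -0.18
18.000000000000004 [0.2481 0.1604] -0.2
19.800000000000004 [0.2754 0.172 ] -0.22
21.600000000000005 [0.3031 0.1827] -0.24
```

View pics/sc4.png

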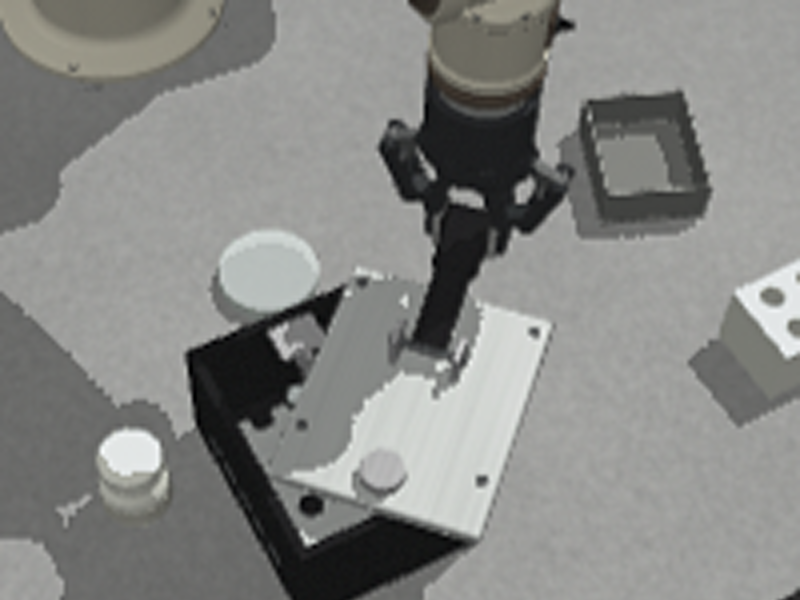

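The scene view shows the cover swung about 46°, with the paddle held up in the pads and the knob unmoved at (381,470). Nothing else has been disturbed. Continuing.

Call:
send_rows(steps="0.0224 0.0195 0 -0.02 0.25; 0.0454 0.0382 0 -0.04 0.25; 0.069 0.0562 0 -0.06 0.25; 0.0931 0.0735 0 -0.08 0.25; 0.1177 0.09 0 -0.1 0.25; 0.1429 0.1057 0 -0.12 0.25; 0.1685 0.1206 0 -0.14 0.25; 0.1946 0.1347 0 -0.16 0.25; 0.2212 0.148 0 -0.18 0.25; 0.2481 0.1604 0 -0.2 0.25; 0.2754 0.172 0 -0.22 0.25; 0.3031 0.1827 0 -0.24 0.25")

```text
clock: 15.2
ee_pos: [561.2, 111.3, 165.0]
tool_rot: [[0.94, 0.0, -0.341], [0.341, -0.001, 0.94], [-0.0, -1.0, -0.001]]
contact_force: [2.1, -5.2, -7.2]
opening: 32.9
```

```bash
python3 -c "
from sw import *
table(np.array([626,-66.]),1.5,11)"
```

```text
clock 15.2 ee [561.2 111.3 165. ] F [ 2.1 -5.2 -7.2] r 188.7 ang 69.92 yaw 19.92
1.5 [0.0233 0.0082] -0.0167
3.0 [0.0468 0.0157] -0.0333
4.5 [0.0705 0.0227] -0.05
6.0 [0.0944 0.029 ] -0.0667
7.5 [0.1185 0.0347] -0.0833
9.0 [0.1426 0.0398] -0.1
10.5 [0.1669 0.0442] -0.1167
12.0 [0.1913 0.048 ] -0.1333
13.5 [0.2158 0.0511] -0.15
15.0 [0.2404 0.0536] -0.1667
16.5 [0.2651 0.0555] -0.1833
```

Call:
send_rows(steps="0.0233 0.0082 0 -0.0167 0.25; 0.0468 0.0157 0 -0.0333 0.25; 0.0705 0.0227 0 -0.05 0.25; 0.0944 0.029 0 -0.0667 0.25; 0.1185 0.0347 0 -0.0833 0.25; 0.1426 0.0398 0 -0.1 0.25; 0.1669 0.0442 0 -0.1167 0.25; 0.1913 0.048 0 -0.1333 0.25; 0.2158 0.0511 0 -0.15 0.25; 0.233 0.053 0 -0.1617 0.25; 0.24 0.0536 0 -0.1667 0.25; 0.24 0.0536 0 -0.1667 0.25")

```text
clock: 16.7
ee_pos: [609.5, 121.9, 165.1]
tool_rot: [[0.996, 0.001, -0.086], [0.086, -0.001, 0.996], [0.001, -1.0, -0.001]]
contact_force: [2.5, -4.5, -7.9]
opening: 33.6
```

```bash
python3 -c "
from sw import *
table(np.array([626,-66.]),1.5,1)
import cv2
im=robot.snapshot('scene'); cv2.imwrite('pics/sc5.png',cv2.resize(im[100:250,170:370],None,fx=4,fy=4,interpolation=cv2.INTER_CUBIC)[:600])"
```

```text
clock 16.7 ee [609.5 121.9 165.1] F [ 2.5 -4.5 -7.9] r 188.7 ang 84.97 yaw 4.91
1.5 [0.0246 0.0018] -0.0167
```

View pics/sc5.png

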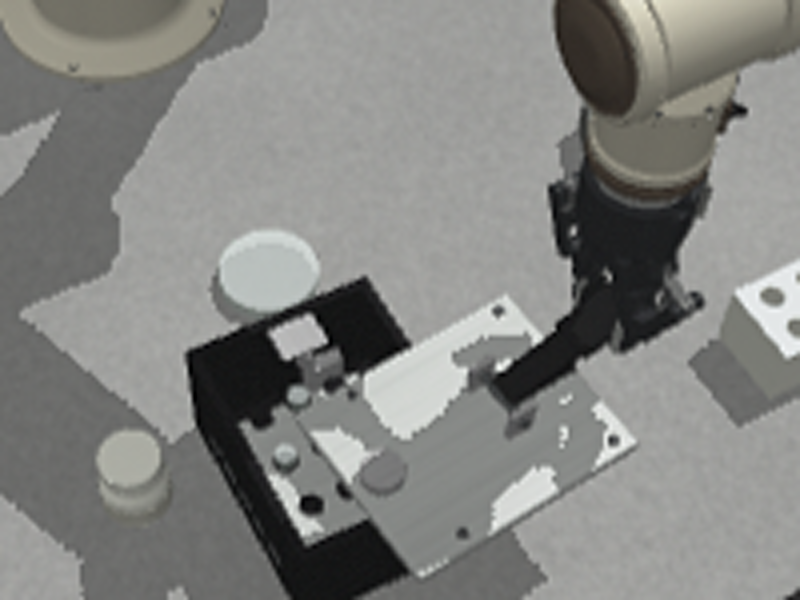

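The cover is swung about 83° and the block wells are open. Now I'll lower the paddle along its arc.

Call:
send_rows(steps="0 0.003 -0.012 0 0.25; 0 0.007 -0.027 0 0.25; 0 0.011 -0.042 0 0.25; -0.001 0.014 -0.057 0 0.25; -0.001 0.017 -0.072 0 0.25; -0.001 0.019 -0.087 0 0.25; -0.001 0.021 -0.102 0 0.25; -0.001 0.022 -0.117 0 0.25; -0.001 0.023 -0.13 0 0.25; -0.001 0.024 -0.14 0 0.25; -0.001 0.024 -0.144 0 0.25; -0.001 0.024 -0.144 0 0.25")

```text
clock: 18.25
ee_pos: [609.6, 127.0, 137.3]
tool_rot: [[0.996, 0.002, -0.085], [0.085, -0.0, 0.996], [0.002, -1.0, -0.0]]
contact_force: [-1.4, 2.1, 5.1]
opening: 33.6
```

```bash
python3 -c "
from sw import *
table(np.array([626,-66.]),1.5,1)
import cv2
im=robot.snapshot('side'); cv2.imwrite('pics/sd6.png',cv2.resize(im[120:270,180:370],None,fx=4,fy=4,interpolation=cv2.INTER_CUBIC))"
```

```text
clock 18.25 ee [609.6 127.  137.3] F [-1.4  2.1  5.1] r 193.7 ang 85.14 yaw 4.9
1.5 [0.0253 0.0018] -0.0167
```

View pics/sd6.png

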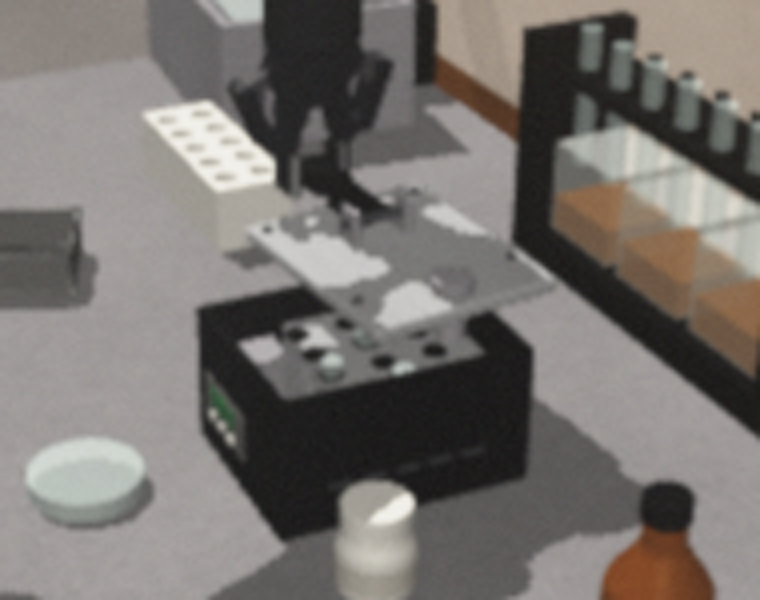

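The paddle is down: the force sign reversed to +5 N. Releasing.

Call:
send_rows(steps="0 0 0 0 0.4; 0 0 0 0 0.45; 0 0 0 0 0.55; 0 0 0 0 0.65; 0 0 0 0 0.7; 0 0 0 0 0.7")

```text
clock: 19.05
ee_pos: [609.5, 127.0, 137.2]
tool_rot: [[0.996, 0.002, -0.085], [0.085, -0.0, 0.996], [0.002, -1.0, -0.0]]
contact_force: [-0.4, -0.8, 0.3]
opening: 59.8
```

```bash
python3 -c "
from sw import *
table(np.array([626,-66.]),1.5,1)
import cv2
im=robot.snapshot('wrist'); cv2.imwrite('pics/w7.png',cv2.resize(im,(800,600)))"
```

```text
clock 19.05 ee [609.5 127.  137.2] F [-0.4 -0.8  0.3] r 193.7 ang 85.13 yaw 4.9
1.5 [0.0253 0.0018] -0.0167
```

View pics/w7.png

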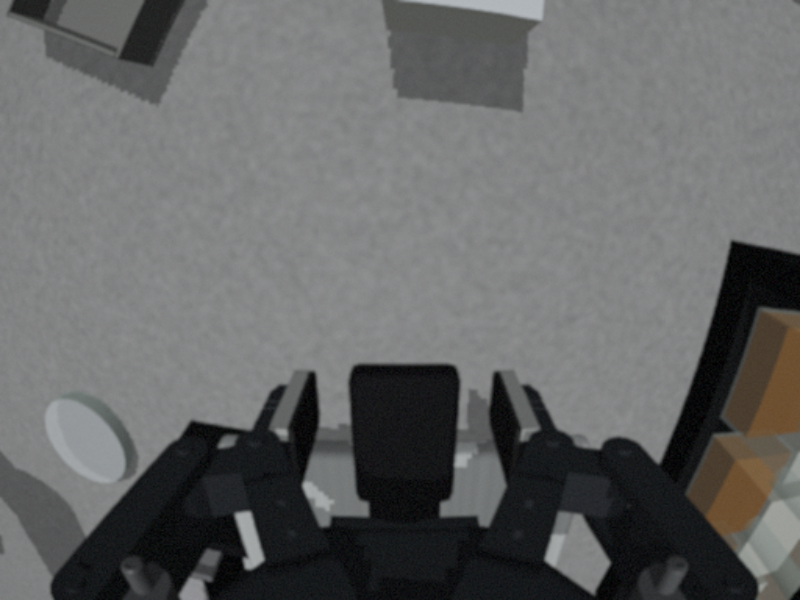

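Both pads are clear of the paddle, with gaps on each side. Retreating straight up.

Call:
send_rows(steps="0 0 0.05 0 0.7; 0 0 0.15 0 0.7; 0 0 0.3 0 0.7; 0 0 0.45 0 0.7; 0 0 0.6 0 0.7; 0 0 0.7 0 0.7; 0 0 0.7 0 0.7")

```text
clock: 19.98
ee_pos: [610.6, 127.1, 280.0]
tool_rot: [[0.996, 0.006, -0.086], [0.086, -0.0, 0.996], [0.006, -1.0, -0.001]]
contact_force: [-0.0, -0.1, -0.4]
opening: 59.5
```

Call:
send_rows(steps="-0.15 0.15 0 0 0.7; -0.35 0.35 0 0 0.7; -0.55 0.5 0 0 0.7; -0.7 0.6 0 0 0.7; -0.7 0.6 0 0 0.7; -0.7 0.6 0 0 0.7; -0.7 0.6 0 0 0.7")

```text
clock: 20.85
ee_pos: [471.3, 246.3, 279.4]
tool_rot: [[0.996, 0.006, -0.084], [0.084, -0.001, 0.996], [0.006, -1.0, -0.001]]
contact_force: [0.8, 0.5, -0.7]
opening: 59.7
```

```bash
python3 -c "
from sw import *
table(np.array([626,-66.]),1.5,1)
import cv2
cv2.imwrite('pics/sc8.png',cv2.resize(robot.snapshot('scene'),(800,600)))
im=robot.snapshot('scene');cv2.imwrite('pics/sc8z.png',cv2.resize(im[120:250,200:350],None,fx=4.5,fy=4.5,interpolation=cv2.INTER_CUBIC))
cv2.imwrite('pics/sd8.png',cv2.resize(robot.snapshot('side'),(800,600)))"
```

```text
clock 20.85 ee [471.3 246.3 279.4] F [ 0.8  0.5 -0.7] r 348.6 ang 63.65 yaw 4.83
1.5 [0.0411 0.0197] -0.0167
```

View pics/sc8.png

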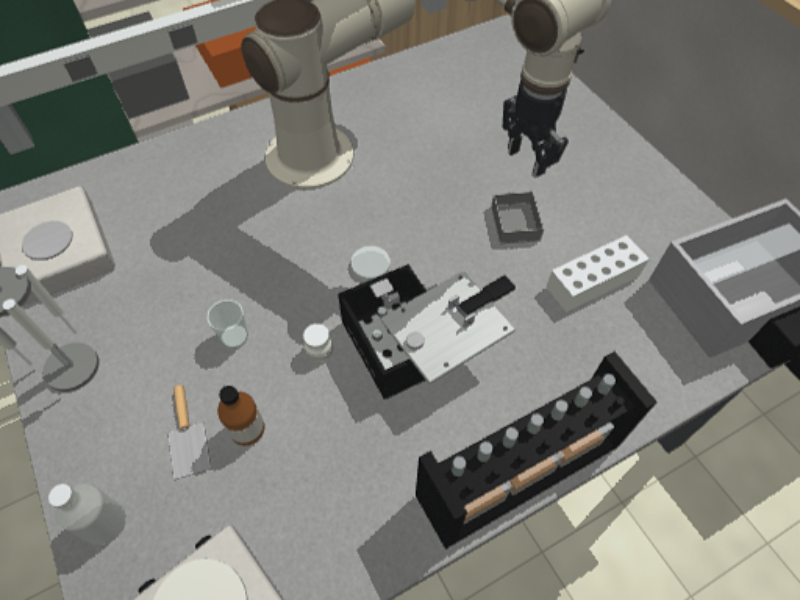

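View pics/sc8z.png

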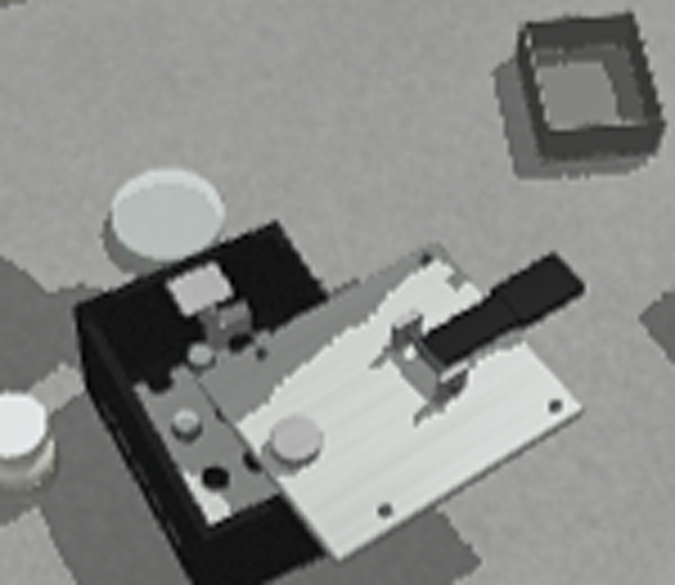

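View pics/sd8.png

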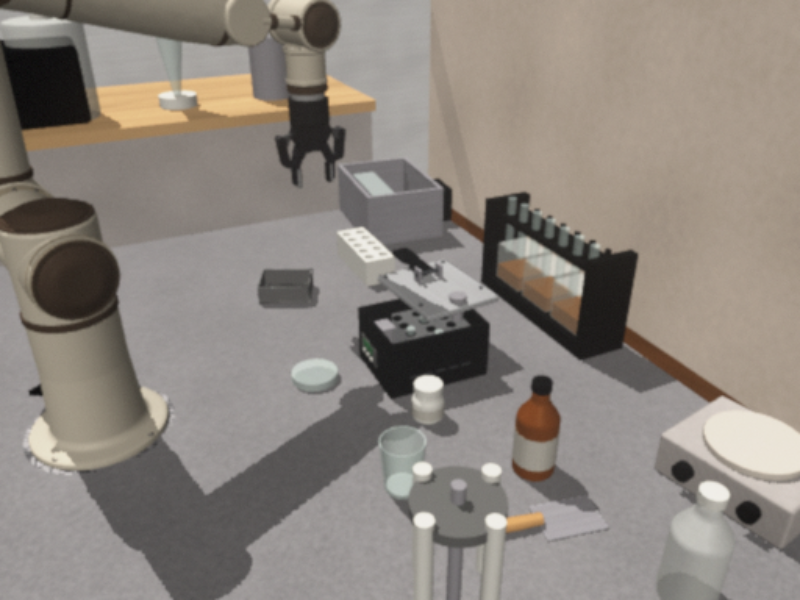

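```bash
python3 - <<'E'
from h import *
import cv2
q=lambda u,v:onplane("scene",(u/4.5+200-.4,v/4.5+120-.4),120)
a,b,c=q(338,558),q(583,407),q(437,243)
for d in (b-a,): print(np.degrees(np.arctan2(d[1],d[0])),np.hypot(*d[:2]))
d=c-b; print(np.degrees(np.arctan2(d[1],d[0])),np.hypot(*d[:2]))
A=cv2.imread("pics/side0.png").astype(int);B=robot.snapshot("side").astype(int)
D=(abs(A-B).max(2)>40).astype(np.uint8)*255
cv2.imwrite("pics/diff.png",D)
E
```

```text
94.74914949941629 185.18683402623515
-175.17272614133898 149.1080234438075
```

View pics/diff.png

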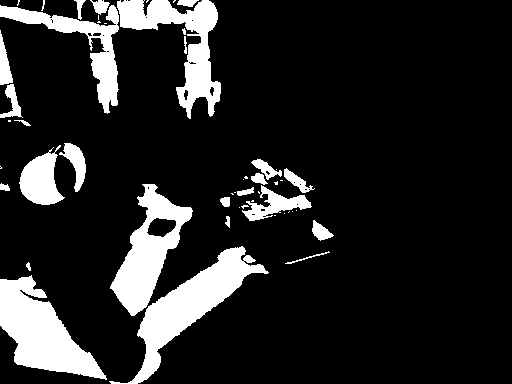

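The cover stands about 83.6° open. The difference picture changes only at the arm, its shadows and the cover, so I'm handing in.

```bash
python3 -c "
from workcell import robot
print(robot.job_done(), robot.get_state()['clock'])"
```

```text
the job is handed in; nothing more can be done
the job is handed in; nothing more can be done
```

The heater cover is open by about 83.5°, and I handed the job in at about 21 s of the 61 s allowed.

- **Lift:** I pinched the paddle grip at 25 N and raised it in steps of 1 to 2 mm. The stop came at about 28 mm of lift. The upward force there peaked at 15.7 N, about 9 N above the spring and friction, so under the 20 N limit.
- **Swing:** I held the paddle at the stop and swung the cover to the left at about 0.25 rad/s or less. Sideways force stayed near 5 N or less in the readings after each move.
- **Release:** I lowered the paddle until it seated, with the force reversing to +5 N. Then I opened the fingers and moved the arm clear.

**Last checks:**
- The final scene picture gives a swing of about 83.6°, and the arm's path gives about 83.4°.
- The paddle is down on the cover.
- A before-and-after comparison of the side view shows no bystander moved.
- No check failed. My picture measurements of the cover came out up to about 5% off its given size, too little to affect the result.

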